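# Pin the sharpener's guide arm and key the electrode holder into its port

## Robot

A 7-joint arm with a two-finger parallel gripper is mounted at the origin on the work surface. World frame = base frame: x ahead of the robot, y to its left, z up, the work surface at z = 0. Lengths are in m, angles in rad, forces in N, time in s.
With the tool pointing down it reaches from about 0.4 to 0.925 m from the base axis. Payload 4.1 kg.
Tool frame: the origin (TCP) lies midway between the tips of the shut fingers; the grasp point (between the pads) lies 19 mm behind it (manip.grip_point_offset is the distance from the TCP to the grasp point, in m); z points along the fingers, y is the direction in which the jaws open and shut (so a half turn about z gives the same grasp; the last joint's range is limited). The gripper opens to 85 mm and grips with 20 to 120 N. Pads are 22 mm wide; open, the fingers measure 114 mm over their backs; the gripper's body (76 mm by 85 mm) begins 54 mm behind the grasp point. The pads swing forward as they close: fully open they stand 13 mm farther back than shut.
Start: joints at [1.125, 0.398, 0.045, 1.537, -0.019, 1.207, -0.051], TCP at [0.221, -0.611, 0.231] pointing down, gripper open.
Joint ranges: [-2.82, 2.82], [-0.49, 2.23], [-1.37, 1.46], [0, 2.46], [-1.36, 4.5], [0.23, 2], [-2.94, 2.94]. Speed limits (rad/s): [2.57, 2.57, 3.14, 3.14, 3.14, 3.14, 3.14].

## Interface

Orientations are given as [roll, pitch, yaw] about the fixed x, y, z axes, in that order (R = Rz(yaw) Ry(pitch) Rx(roll)).
In Python, from plant import manip, cams, models gives the robot as it stands.
- The arm moves only by the tool play_rows, never from a script. Its argument "moves" is a list of rows, each a list of 5 numbers: the finger opening in m, from 0 to 0.0854, then the shift along the tool's x, y, z in m, then the turn about the tool's z in rad. A call has 1 to 20 rows; each row shifts and turns the commanded pose from where the row before left it, along the tool's axes as they then stand; what a row does not reach is not made up. A row lasts 1/8 s, in which the tool goes at most 62.5 mm and 10.7 degrees, less where a joint would pass 70% of its speed; a pose out of reach is approached as far as the arm can. A call with a gripper value outside its range is refused whole. The fingers move at their own pace and stop on an object; "newtons" is the grip in N (left out, the last holds). Time passes only in rows, so rows that do not move let the fingers close. It gives the time, the measured TCP pose, the force and the opening at its end, in the units of the state.
- manip.sense(): the state, without advancing time (a new reading comes with each control period).
- cams.snapshot(name): name is "side" or "top" or "wrist"; returns a dict with "img" (384x512x3 uint8, red, green, blue), "range_z" (384x512 float32, m along the optical axis (not along the pixel's ray), 0 where there is no reading), "fx", "fy", "cx", "cy" (pixels), "R" (3x3) and "t" (3): a world point X has camera coordinates R X + t. Camera axes: x right, y down, z forward; pixel columns grow to the right and rows downward; lengths in m; the calibration is good to about 2 mm. A picture is of the moment at which its call begins.
- manip.job_done(): hands the job in, once; it reports no verdict.
Trained networks look in a picture, given as the dict that the camera call returned (one of the last four; its "shot" number tells which), for a name from the list of things; names that differ only in an ending like _2 or _b are one class to them, and where a whole thing is asked for, a point or a joint stands for the part that bears it (a point fixed in the world has none). Each returns a list of dicts, best first, with "p" (0 to 1); they miss things now and then, are a little off and sometimes report something else, mostly with a low value. They report only what shows in the picture. A call takes as long as a camera call. They do not tell look-alikes from the thing itself.
- models.recognise(picture, label): "position" ([x, y, z] in m, in world coordinates, good to about 4 mm: the middle of the surface that is visible of it).
- models.silhouettes(picture, label): "pixels" (384x512 bool, what is visible of it).
The state is a dict: "clock": time; "joints": joint angles; "qvel": joint speeds; "effort": joint torques, N m; "ee_pos": TCP position; "orientation": TCP orientation; "force": force on the tool from outside, world axes, zero at the start; "wrist_torque": the same for the moment, N m; "grip_width": finger opening in m.
Only numpy, scipy, OpenCV 4.12 (cv2) and the standard library are available. Lean on these libraries where they do the work, as an engineer would, in place of code of your own. Each camera call takes 0.05 s, during which the arm holds its last target.

## Task

The tungsten sharpener's guide arm is swung in over the wheel: first drop the headed pin through fork and arm until its flange sits flush on the fork, so that the arm cannot swing. Then take the electrode holder with the wide knurled collar, put its nose into the arm's loading port and turn the collar until one of its keyways drops over the pin hidden in the port; push it fully home, collar down on the port's rim, against the sprung dust sleeve, and finish still holding it there, for the sleeve pushes it out again when it is let go. Leave the slim holder in the wooden block and the other things on the table where they are.

Things in the scene. Friction and masses are not known exactly. Their poses are not given: they have to be found in the camera images.
- pin_center (a point): headed lock pin of bright steel, about 90 g, upright in the middle hole of the wooden block. This point is the middle of its head: a plain round grip 20 mm across, 22 mm tall (9 mm below to 13 mm above this point), on a flange 28 mm across and 4 mm thick whose underside is 13 mm below this point and rests on the block. z is its axis, up
- pin_neck (a point): centre of the underside of the headed pin's flange, 13 mm below the middle of the head. Below it a round shank 10 mm across and 46 mm long with a 6 mm tapered tip (lift 50 mm to clear the block). Seated, this point lies on the fork's hole
- fork_hole (a point): centre of the hole in the top of the sharpener's fork (dark steel, 44 mm square, top 155 mm above the table). The upright hole, 12.5 mm across, runs 30 mm down through upper plate, arm lug and lower plate, open below. Nothing near stands higher but the port's rim (10 mm), 85 mm away along -y. Level axes: y along the guide arm from pivot to lug, x across it, z up
- guide_arm (a joint): swing of the guide arm on its post, rad: 0 = swung in over the wheel, lug between the fork plates, holes in line (as at the start); positive = swung out towards the machine's -x side. Stiff
- holder_center (a point): electrode holder with the wide knurled steel collar, about 160 g, varying, upright in either end hole of the wooden block. This point is the middle of the collar, 34 mm across and 34 mm tall; its flat underside (shoulder) 17 mm below rests on the block; a black cap 16 mm across and 16 mm tall tops it. z is its axis, up
- holder_shoulder (a point): centre of the wide collar's underside, 17 mm below its middle. Below it a brass nose 24 mm across, 28 mm long, lower edge bevelled, then a 3.2 mm electrode 20 mm further (lift 52 mm to clear the block). Three keyways 8 mm wide, 18 mm long, open at the nose's lower end, stand a third of a turn apart, where is not told. Home, this point lies on the port's rim
- holder: the same electrode holder; origin at the centre of its collar's underside
- port (a point): centre of the rim of the loading port, an upright aluminium tube on the guide arm: outside 38 mm, bore 26.4 mm, rim 165 mm above the table. In the bore one radial pin 5 mm thick, its top 11.5 mm below the rim, points in a direction that differs each time and is not told: off a keyway the nose rests on it, collar 16.5 mm above the rim. z up, x and y as for the fork
- dust_sleeve (a joint): sprung sleeve inside the port, travel in m, 0 = up. Turning the nose on the hidden pin under a light push (about 5 N), either way, at most a third of a turn, brings a keyway over the pin (within about 0.12 rad either way): the nose is free to go down, meets the sleeve 6 mm before home (5 N), and is home at 0.006 m (9 N), collar on the rim
- rack: hardwood accessory block 60 x 170 mm, 50 mm tall, fixed; origin at the centre of its underside, long side along its y. Three holes in a row along y: middle (headed pin), and 60 mm either side of it (the two electrode holders). Grasp across the row, along its x
- spare_center (a point): the other electrode holder, with a slim smooth grip 18 mm across and 37 mm tall on a thin 34 mm flange, in the other end hole of the wooden block; to be left there. This point is 22 mm above the block
- grinder: angle grinder lying on the table beyond the work, disc up, about 300 x 160 mm and 75 mm tall; origin on the table under its body; leave it
- brush: wire brush 280 x 28 mm, 24 mm tall, lying on the table beyond the sharpener; origin on the table under its middle; leave it
- offcut: offcut of angle steel 50 x 70 mm, 50 mm tall, lying to the side of the wooden block; origin on the table; leave it
There are look-alikes about, which are no part of the job. What is shaped like the holder but purple is not meant.

How it is judged:
On the way, in this order (a step that is already met when the one before it is completed fails the run):
1. the headed pin is seated: shank through fork and lug, flange down on the fork (horizontal distance between pin_neck and fork_hole below 0.003 m and z of pin_neck in the frame of fork_hole between -0.003 and 0.002 m and angle between pin_neck's own z axis and vertical below 0.1 rad), for 0.2 s.
2. the knurled holder is keyed and pushed home, collar on the port's rim, held by the fingers (horizontal distance between holder_shoulder and port below 0.003 m and z of holder_shoulder in the frame of port between -0.003 and 0.002 m and angle between the z axis of holder_shoulder and the z axis of port, either way round below 0.08 rad and contact force between the fingers and holder above 2 N), for 0.2 s.
At the end, for the whole second after the job is handed in: Pin flange on the fork and knurled collar on the port rim (each 2 mm in height, 3 mm sideways, upright within 0.1 and 0.08 rad), fingers pressing the holder with over 2 N, guide arm under 0.05 rad, slim holder, grinder, brush and offcut moved less than 30 mm (all of step 1 and all of step 2 and value of joint guide_arm below 0.05 rad and distance of each of spare_center, grinder, brush, offcut from where it was at the start of the episode below 0.03 m); the arm keeps its last pose, push and grip.
It fails at once if the slim holder, grinder, brush or offcut is displaced by more than 30 mm (distance of any of spare_center, grinder, brush, offcut from where it was at the start of the episode above 0.03 m).
It also fails if it takes over 72 s, if anything falls off the work surface, if the arm or the gripper's body presses on something with over 40 N, if the wrist force passes 120 N, or if a joint passes its speed limit or range.

## Working session

There is one attempt and no reset: what is moved stays moved. The work goes in short steps, Python scripts to look and compute and a tool call to move; the robot and the scene stay as the last step left them, time stands still between calls to the robot, and variables do not carry over. Pictures are saved under pics/ and viewed, and the job is handed in when it is done.

Besides the shell and the picture viewer there is one more tool, called after ">>>" as name(argument=value, ...) on one line, values as JSON. play_rows: Moves the arm, as the interface text tells. Its arguments: {"type":"object","properties":{"moves":{"type":"array","items":{"type":"array","items":{"type":"number"}}},"newtons":{"type":"number"}},"required":["moves"]}

```bash
ls; mkdir -p pics
cat > h.py <<'E'
import numpy as np,cv2
from plant import manip,cams,models
def save(s,n,crop=None,k=1):
    im=s["img"][:,:,::-1]
    if crop: x0,y0,x1,y1=crop; im=im[y0:y1,x0:x1]
    if k!=1: im=cv2.resize(im,None,fx=k,fy=k,interpolation=cv2.INTER_CUBIC)
    cv2.imwrite("pics/"+n,im)
def world(s,u,v,z=None):
    R=np.array(s["R"]);t=np.array(s["t"])
    if z is None:
        z=s["range_z"][v,u]
    c=np.array([(u-s["cx"])/s["fx"]*z,(v-s["cy"])/s["fy"]*z,z])
    return R.T@(c-t)
def cloud(s):
    R=np.array(s["R"]);t=np.array(s["t"]);z=s["range_z"]
    v,u=np.mgrid[:z.shape[0],:z.shape[1]]
    c=np.stack([(u-s["cx"])/s["fx"]*z,(v-s["cy"])/s["fy"]*z,z],-1)
    return (c-t)@R
def proj(s,X):
    c=np.array(s["R"])@np.array(X)+np.array(s["t"]); return s["cx"]+s["fx"]*c[0]/c[2],s["cy"]+s["fy"]*c[1]/c[2]
E
python3 - <<'E'
from h import *
print(manip.sense(), manip.grip_point_offset)
for n in ["side","top","wrist"]:
    s=cams.snapshot(n); save(s,n+"0.png",k=1.5)
    for l in ["pin_center","holder_center","fork_hole","port","spare_center","rack","grinder","brush","offcut"]:
        try: print(n,l,[(np.round(d["position"],3).tolist(),round(d["p"],2),np.round(proj(s,d["position"])).tolist()) for d in models.recognise(s,l)])
        except Exception as e: print(n,l,e)
E
```

```text
pics
{'clock': 0.0, 'joints': array([ 1.1249876 ,  0.39916643,  0.04500783,  1.53788947, -0.018702  ,
        1.20689603, -0.05068446]), 'qvel': array([ 6.62307511e-05,  1.41124459e-04,  1.46139082e-05,  4.95797469e-04,
        1.13756224e-04, -3.54752630e-04, -3.26639499e-04]), 'effort': array([-2.44645489e-04, -4.75121284e+01,  1.36462905e+00, -2.54223812e+01,
        1.15472765e-02,  9.38856887e-03, -2.42033235e-05]), 'ee_pos': array([ 0.22075237, -0.61068733,  0.23027525]), 'orientation': array([-3.13965831e+00,  1.21203231e-04,  3.46959591e-01]), 'force': array([0.05543062, 0.3622904 , 0.13737876]), 'wrist_torque': array([-0.01258134, -0.01607691,  0.05256563]), 'grip_width': 0.08511508911234224} 0.0187
side pin_center [([0.51, -0.229, 0.065], 0.64, [301.0, 180.0]), ([0.502, -0.199, 0.053], 0.15, [301.0, 191.0])]
side holder_center [([0.514, -0.279, 0.082], 0.66, [303.0, 163.0]), ([0.621, -0.311, 0.022], 0.56, [270.0, 163.0]), ([0.479, -0.403, 0.025], 0.51, [321.0, 149.0]), ([0.493, 0.18, 0.144], 0.17, [271.0, 300.0])]
side fork_hole [([0.496, 0.212, 0.077], 0.89, [266.0, 327.0]
[... 743 characters left out ...]
.0]), ([0.77, 0.219, 0.016], 0.34, [171.0, 142.0])]
top port [([0.49, 0.17, 0.144], 0.75, [172.0, 214.0]), ([0.77, 0.219, 0.014], 0.55, [171.0, 142.0])]
top spare_center [([0.506, -0.173, 0.055], 0.64, [275.0, 213.0])]
top rack [([0.512, -0.234, 0.051], 0.78, [293.0, 212.0])]
top grinder [([0.809, -0.158, 0.062], 0.84, [272.0, 129.0])]
top brush [([0.77, 0.218, 0.012], 0.61, [172.0, 143.0])]
top offcut [([0.374, -0.535, 0.01], 0.76, [376.0, 253.0])]
wrist pin_center []
wrist holder_center [([0.352, -0.54, 0.004], 0.51, [240.0, 6.0])]
wrist fork_hole []
wrist port []
wrist spare_center []
wrist rack []
wrist grinder []
wrist brush []
wrist offcut [([0.352, -0.541, 0.005], 0.97, [241.0, 6.0])]
```

View pics/side0.png

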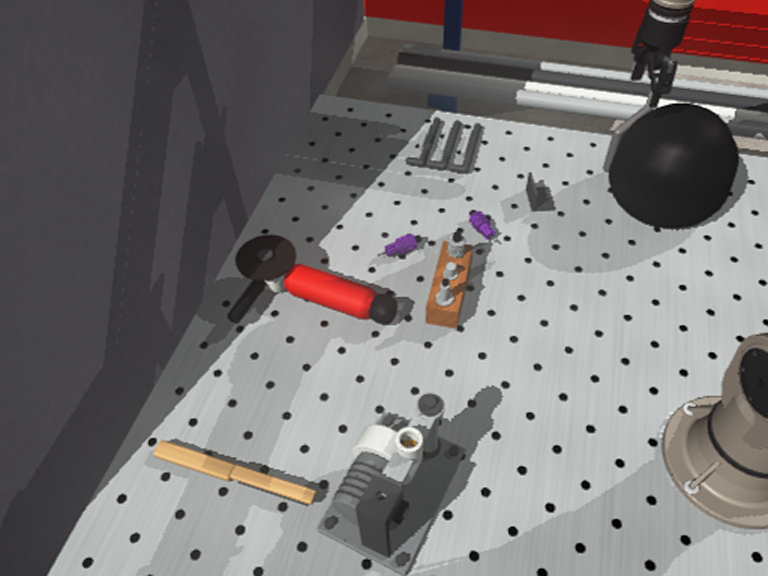

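View pics/top0.png

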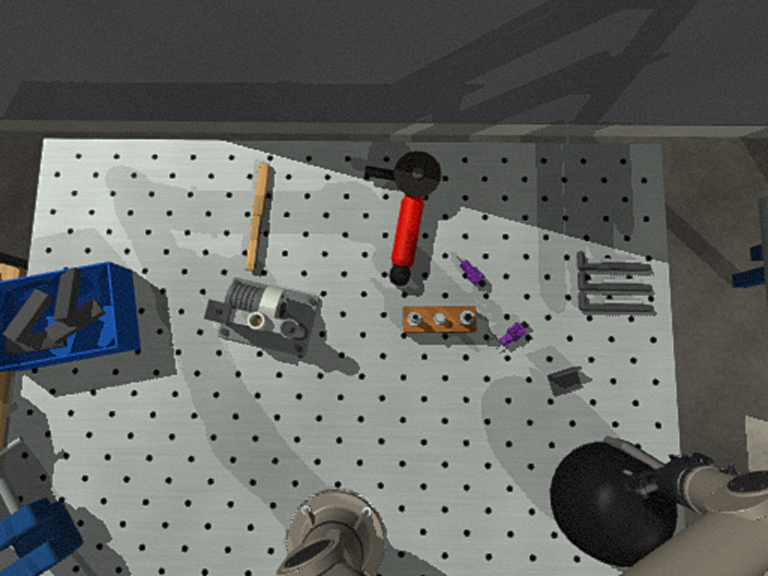

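Run:
```python
from h import *
s=cams.snapshot("side"); save(s,"sidec.png",(230,110,400,240),4.5)
s=cams.snapshot("top"); save(s,"topc.png",(140,170,360,260),3.5)
```

```text
(no output)
```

View pics/sidec.png

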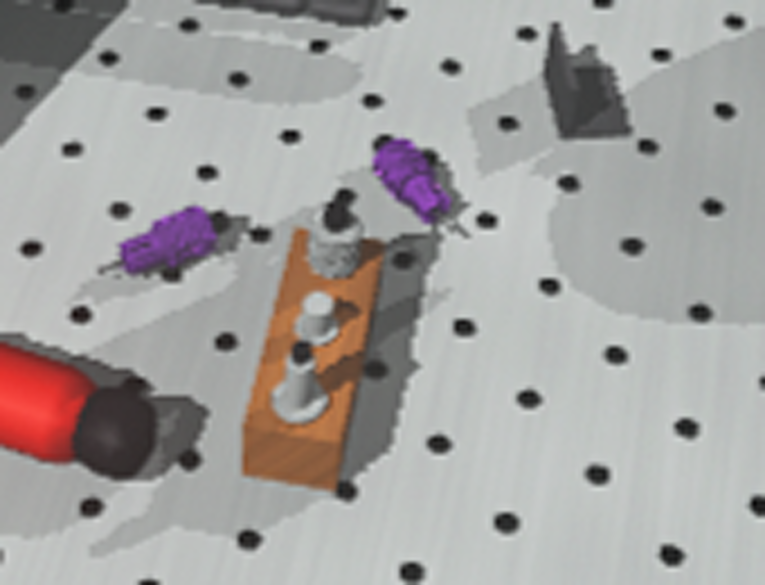

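View pics/topc.png

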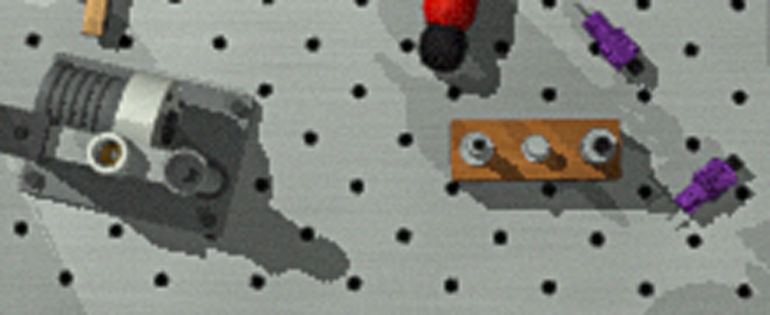

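Candidates: 
- **Knurled holder:** top (311,211), side (303,163).
- **Slim spare:** top (275,213), side (297,198). Leave it.
- **Purple look-alikes:** top (314,181) and (342,222). Not meant.

In the crop, the grey knurled collar at side (303,163) is the one I want. The pin is in the middle at side (301,180). Next I'm moving above the rack for a wrist view.

>>> play_rows(moves=[[0.085,0,0,-0.01,-0.175],[0.085,0,0,-0.01,-0.175],[0.085,0,0,-0.01,-0.175],[0.085,0,0,-0.01,-0.175],[0.085,0,0,-0.01,-0.175],[0.085,0,0,-0.01,-0.175],[0.085,0,0,-0.01,-0.174],[0.085,0.042,0.031,0,0],[0.085,0.042,0.031,0,0],[0.085,0.042,0.031,0,0],[0.085,0.042,0.031,0,0],[0.085,0.042,0.031,0,0],[0.085,0.042,0.031,0,0],[0.085,0.042,0.031,0,0],[0.085,0.042,0.031,0,0],[0.085,0.041,0.031,0,0],[0.085,0,0,0,0],[0.085,0,0,0,0]], newtons=40)

```text
clock: 3.85
ee_pos: [0.4996, -0.2348, 0.3013]
orientation: [-3.141, 0.001, 1.571]
force: [0.2, -1.2, -0.5]
grip_width: 0.0848
```

Run:
```python
from h import *
m=manip.sense(); print(m["clock"],m["ee_pos"],m["orientation"],m["joints"])
s=cams.snapshot("wrist"); save(s,"wrist1.png",k=1.5)
print(s["R"],s["t"])
for l in ["pin_center","holder_center","spare_center","rack"]:
    print(l,[(np.round(d["position"],4).tolist(),round(d["p"],2),np.round(proj(s,d["position"])).tolist()) for d in models.recognise(s,l)])
```

```text
3.85 [ 0.49963557 -0.23484389  0.30128742] [-3.14116922e+00  8.36968748e-04  1.57072151e+00] [ 0.74243972  0.19701308 -0.44588547  1.66423641  0.08867174  1.30034825
  0.28027233]
[[ 9.99999627e-01 -8.47505628e-04  1.68444296e-04]
 [-8.58231206e-04 -9.51523910e-01  3.07573587e-01]
 [-1.00391571e-04 -3.07573617e-01 -9.51524282e-01]] [-0.49913134 -0.28539665  0.3739278 ]
pin_center []
holder_center [([0.5163, -0.2845, 0.0866], 0.97, [279.0, 195.0]), ([0.6247, -0.3107, 0.0258], 0.91, [357.0, 198.0]), ([0.4877, -0.4043, 0.0292], 0.62, [256.0, 260.0])]
spare_center [([0.5105, -0.1768, 0.0572], 0.68, [274.0, 96.0])]
rack [([0.5137, -0.2136, 0.0495], 0.7, [276.0, 128.0])]
```

View pics/wrist1.png

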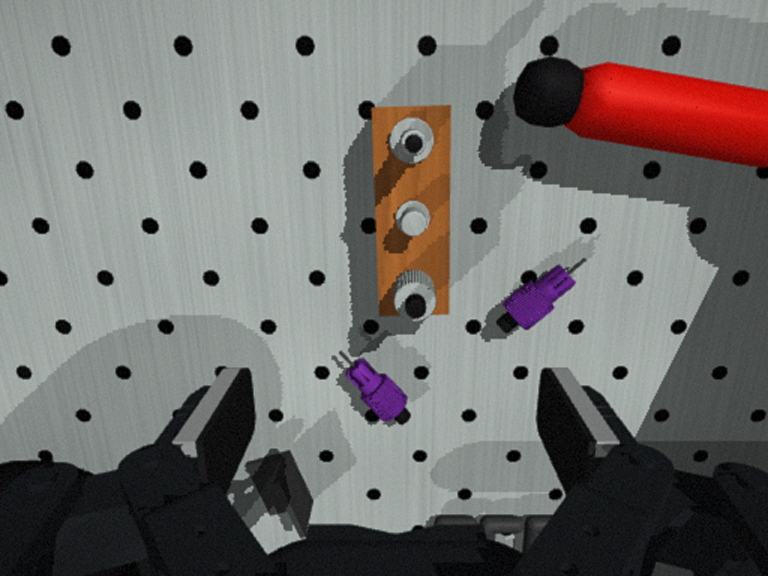

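The wrist view shows the slim holder at pixel (275,93), the pin at (275,146) and the knurled holder at (277,200) in native pixels. I'll measure them from the depth cloud.

Run:
```python
from h import *
s=cams.snapshot("wrist"); P=cloud(s); 
def near(c,r,z0,z1):
    m=(np.hypot(P[...,0]-c[0],P[...,1]-c[1])<r)&(P[...,2]>z0)&(P[...,2]<z1)&(s["range_z"]>0); return P[m]
roi=(abs(P[...,0]-.513)<.06)&(abs(P[...,1]+.23)<.12)
for a,b in [(.045,.055)]:
    q=P[roi&(P[...,2]>a)&(P[...,2]<b)]
    print(len(q),np.median(q[:,2]),cv2.minAreaRect((q[:,:2]*1000).astype(np.float32)))
for n,c,z0,z1 in [("pin",(.513,-.23),.068,.085),("hol",(.514,-.29),.078,.088),("cap",(.514,-.29),.092,.11),("spare",(.512,-.17),.080,.12)]:
    q=near(c,.028,z0,z1)
    if len(q): print(n,len(q),q.min(0),q.max(0),np.median(q[:,2]),cv2.minEnclosingCircle((q[:,:2]*1000).astype(np.float32)))
```

```text
5489 0.049929597317209334 ((512.46923828125, -233.29568481445312), (60.10230255126953, 169.697265625), 1.4147188663482666)
pin 247 [ 0.50260361 -0.24233378  0.06806455] [ 0.52200092 -0.22333475  0.07761602] 0.0756182732228709 ((512.4226684570312, -233.1663360595703), 9.840967178344727)
hol 444 [ 0.49784868 -0.30953957  0.07804495] [ 0.53075871 -0.27664537  0.08781782] 0.08369745208209124 ((513.9837036132812, -293.0970764160156), 17.012617111206055)
cap 166 [ 0.50681747 -0.30028068  0.09211689] [ 0.52156364 -0.28559429  0.10222088] 0.09958761794546658 ((513.8417358398438, -292.7230224609375), 7.8029303550720215)
spare 237 [ 0.50242304 -0.18129335  0.08220529] [ 0.51902486 -0.1652843   0.10572539] 0.09281997860604212 ((510.79425048828125, -173.32415771484375), 8.725764274597168)
```

>>> play_rows(moves=[[0.06,0.0016,0.0128,0,0],[0.06,0,0,0.055,0],[0.06,0,0,0.055,0],[0.06,0,0,0.055,0],[0.06,0,0,0.04,0],[0.06,0,0,0.02,0],[0.06,0,0,0.013,0],[0.06,0,0,0.005,0],[0.06,0,0,0,0],[0.06,0,0,0,0]])

```text
clock: 5.4
ee_pos: [0.5135, -0.233, 0.0593]
orientation: [3.14, 0.001, 1.571]
force: [0.0, -0.5, -0.2]
grip_width: 0.06
```

Run:
```python
from h import *
s=cams.snapshot("wrist"); save(s,"wrist2.png",k=1.5)
s=cams.snapshot("side"); save(s,"side2.png",(240,120,350,230),6)
```

```text
(no output)
```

View pics/wrist2.png

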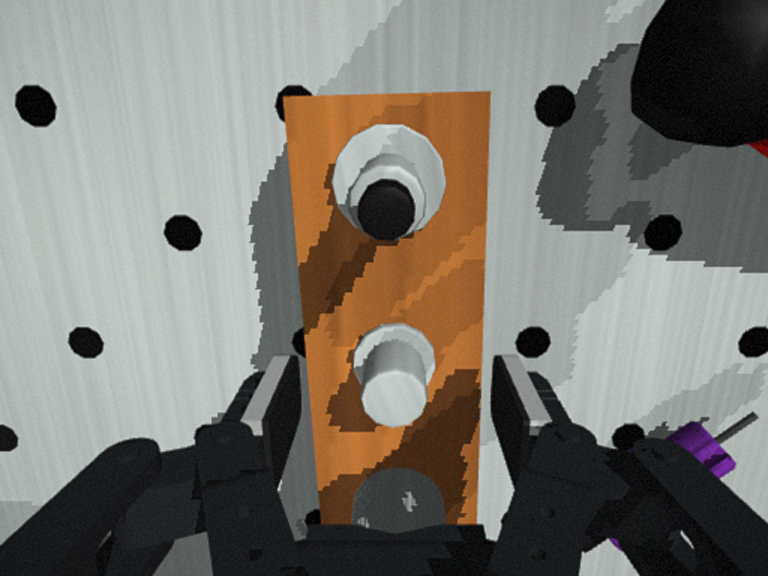

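View pics/side2.png

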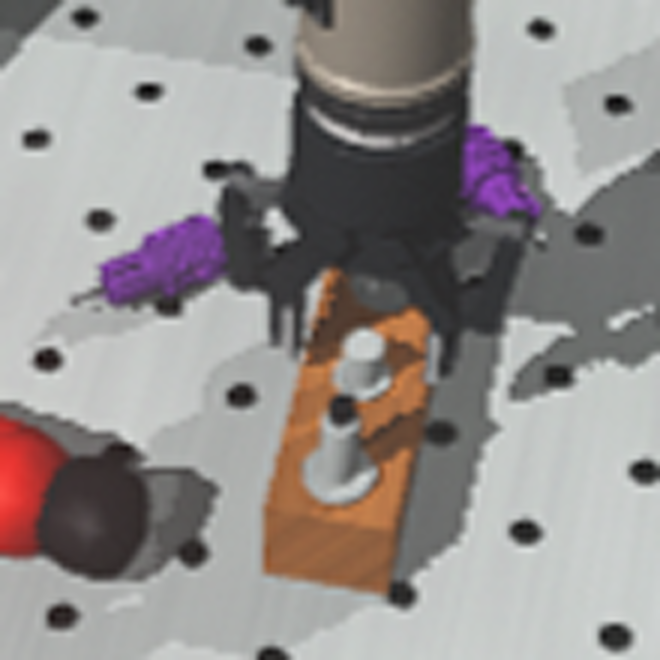

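The wrist view shows the pin head at about (390,390) between the pads, and the side view agrees. The centring is good, so I'm closing the gripper and then lifting.

>>> play_rows(moves=[[0.01,0,0,0,0],[0.01,0,0,0,0],[0.01,0,0,0,0],[0.01,0,0,0,0],[0.01,0,0,0,0],[0.01,0,0,-0.02,0],[0.01,0,0,-0.03,0],[0.01,0,0,-0.05,0],[0.01,0,0,-0.06,0],[0.01,0,0,-0.05,0],[0.01,0,0,-0.03,0],[0.01,0,0,0,0],[0.01,0,0,0,0]], newtons=50)

```text
clock: 7.12
ee_pos: [0.5118, -0.2325, 0.2964]
orientation: [-3.139, -0.001, 1.571]
force: [-0.1, -0.3, -0.9]
grip_width: 0.018
```

Run:
```python
from h import *
print(manip.sense()["grip_width"])
s=cams.snapshot("wrist"); save(s,"wrist3.png",k=1.5)
s=cams.snapshot("top"); P=cloud(s)
# machine from top cam
roi=(abs(P[...,0]-.5)<.15)&(abs(P[...,1]-.2)<.15)
for a,b in [(.15,.159),(.160,.17)]:
    q=P[roi&(P[...,2]>a)&(P[...,2]<b)]
    print(len(q),q.min(0),q.max(0),cv2.minAreaRect((q[:,:2]*1000).astype(np.float32)))
s=cams.snapshot("side"); save(s,"side3.png",(200,230,350,384),5)
```

```text
0.018009766793471823
289 [0.46153064 0.08380401 0.15001943] [0.53694837 0.28494249 0.15883197] ((493.0260314941406, 183.20420837402344), (203.31820678710938, 43.24370574951172), 76.97097778320312)
66 [0.47241112 0.14971677 0.16087841] [0.51678801 0.23643239 0.16865777] ((493.4974365234375, 194.12965393066406), (89.30683898925781, 36.771968841552734), 83.54353332519531)
```

View pics/wrist3.png

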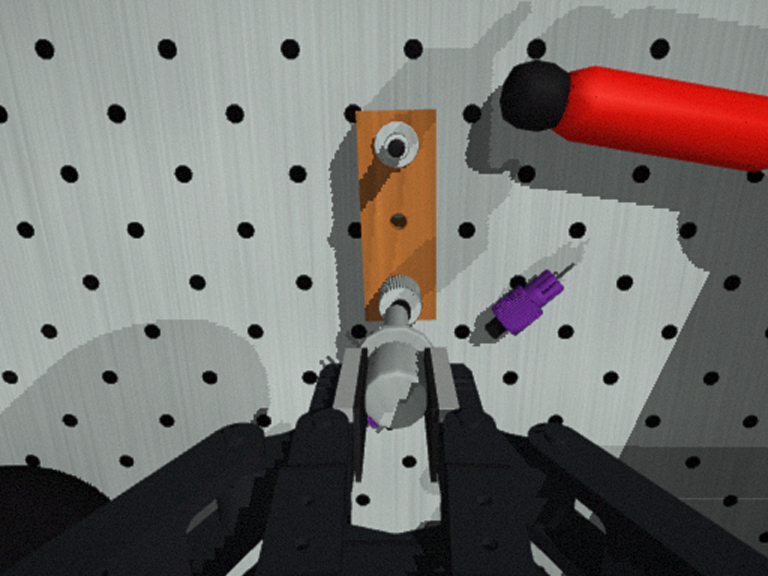

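View pics/side3.png

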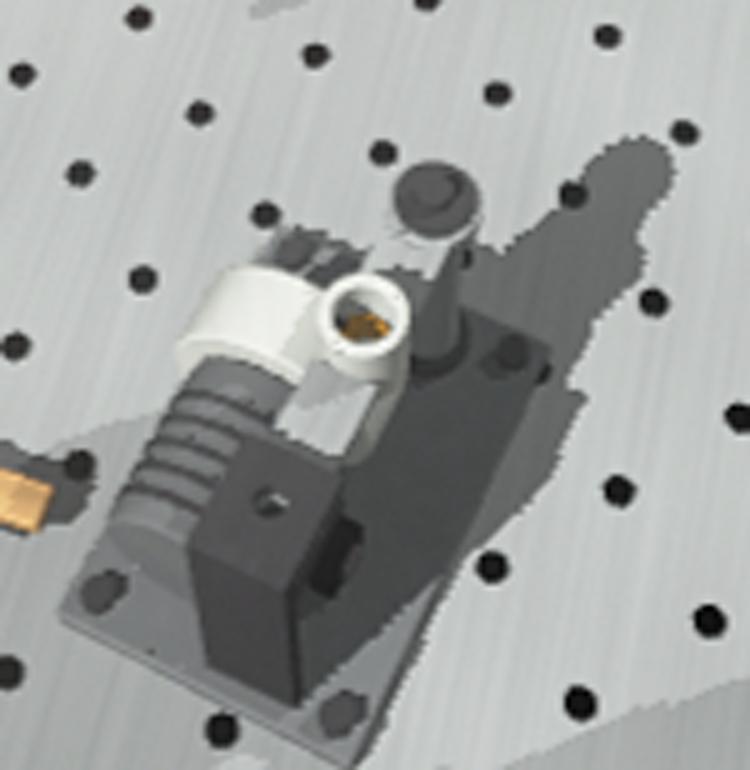

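>>> play_rows(moves=[[0.01,0.03,-0.002,-0.002,0],[0.01,0.05,-0.003,-0.003,0],[0.01,0.055,-0.003,-0.003,0],[0.01,0.055,-0.003,-0.003,0],[0.01,0.055,-0.003,-0.003,0],[0.01,0.05,-0.003,-0.003,0],[0.01,0.04,-0.003,-0.003,0],[0.01,0.02,-0.002,0,0],[0.01,0.008,0,0,0],[0.01,0,0,0,0],[0.01,0,0,0,0]])

```text
clock: 8.65
ee_pos: [0.4909, 0.1287, 0.3179]
orientation: [-3.141, 0.001, 1.569]
force: [-0.7, -0.0, -1.6]
grip_width: 0.0179
```

Run:
```python
from h import *
m=manip.sense(); print(m["clock"],m["ee_pos"],m["orientation"],m["joints"])
s=cams.snapshot("wrist"); save(s,"wrist4.png",k=1.5)
P=cloud(s)
roi=(abs(P[...,0]-.5)<.1)&(abs(P[...,1]-.2)<.15)
u=[np.r_[0:384][:,None],0]
for a,b in [(.151,.159),(.161,.169)]:
    m=roi&(P[...,2]>a)&(P[...,2]<b); n,lab,st,ce=cv2.connectedComponentsWithStats(m.astype(np.uint8))
    for i in range(1,n):
        if st[i,4]>60:
            q=P[lab==i]; print(a,st[i],np.median(q[:,2]),cv2.minAreaRect((q[:,:2]*1000).astype(np.float32)),cv2.minEnclosingCircle((q[:,:2]*1000).astype(np.float32)))
```

```text
8.65 [0.49094283 0.12873975 0.3178614 ] [-3.14090117e+00  7.88358688e-04  1.56858731e+00] [ 0.3249325   0.12371488 -0.72938596  1.72729582  0.08538215  1.32366331
 -0.423865  ]
0.151 [ 256    0   62   54 2423] 0.15485285434912455 ((509.5827941894531, 251.72128295898438), (42.15171432495117, 44.09099578857422), 78.05073547363281) ((509.5086364746094, 251.83677673339844), 29.82955551147461)
0.151 [243 183  16  19 234] 0.15666446952543314 ((477.391845703125, 99.59994506835938), (14.821952819824219, 20.01296043395996), 0.5107841491699219) ((476.9241943359375, 99.64564514160156), 10.065960884094238)
0.161 [245 100  42  43 760] 0.16461876441143125 ((492.1183166503906, 170.00088500976562), (37.09641647338867, 36.6298828125), 89.52491760253906) ((491.890380859375, 169.6754608154297), 19.010526657104492)
```

View pics/wrist4.png

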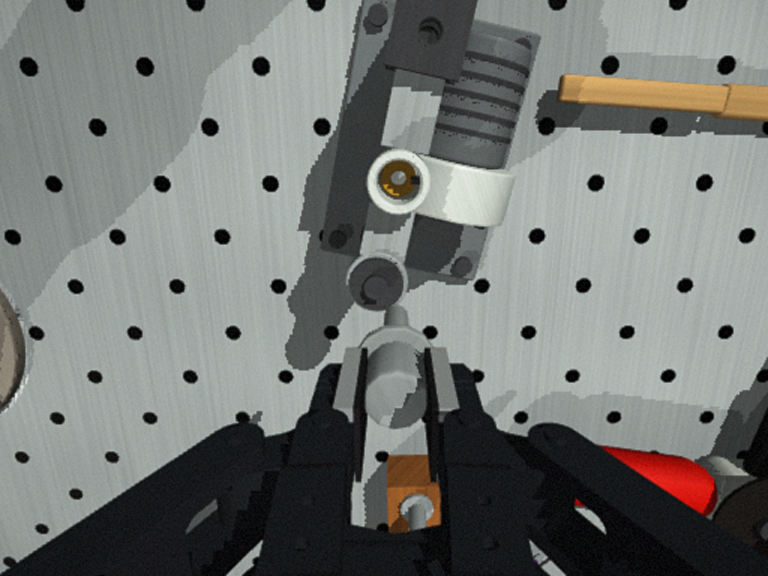

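Run:
```python
from h import *
s=cams.snapshot("wrist"); save(s,"w4c.png",(225,0,345,140),5)
P=cloud(s); g=cv2.cvtColor(s["img"],cv2.COLOR_RGB2GRAY)
def zpt(u,v,z):
    a=world(s,u,v,.1);b=world(s,u,v,.5);return a+(b-a)*(z-a[2])/(b[2]-a[2])
sub=g[5:35,270:305].astype(int)
m=(sub<45); print(np.median(sub))
print(sub[::2,::2])
print(zpt(430/1.5,30/1.5,.155))
e=manip.sense()["ee_pos"]
# pin: head top and flange
for z0,z1 in [(-.006,.03),(-.014,-.004)]:
    q=P[(np.hypot(P[...,0]-e[0],P[...,1]-e[1])<.017)&(P[...,2]>e[2]+z0)&(P[...,2]<e[2]+z1)]
    print(len(q),(q.min(0)-e)*1000,(q.max(0)-e)*1000)
```

```text
61.0
[[66 58 67 64 61 63 65 61 63 61 60 58 65 59 56 63 58 61]
 [60 60 65 60 67 66 65 64 63 66 61 56 63 58 57 61 60 58]
 [64 65 64 63 62 67 60 64 62 61 63 65 58 59 60 62 61 62]
 [61 61 62 66 63 58 62 58 51 54 60 67 63 61 62 62 60 59]
 [60 61 60 61 64 61 36 29 24 27 32 46 62 64 60 58 64 61]
 [62 65 62 62 64 45 32 42 46 48 28 34 59 63 62 60 63 60]
 [62 67 68 61 62 34 45 27 29 38 46 31 34 60 62 58 64 67]
 [61 61 61 62 61 28 21 16 20 15 34 43 37 61 57 59 61 63]
 [63 65 61 60 53 51 59 45 39 44 17 44 42 66 60 61 62 67]
 [61 70 60 64 63 58 54 58 44 43 48 40 42 58 60 66 60 62]
 [62 65 57 59 58 60 55 55 40 43 51 42 58 62 60 63 65 60]
 [64 61 68 66 60 62 63 59 45 44 52 53 60 63 63 62 61 65]
 [65 65 62 66 76 66 59 65 57 58 58 62 62 61 63 67 66 67]
 [62 64 63 65 63 60 65 60 60 63 61 60 60 61 65 62 66 65]
 [61 62 63 64 64 63 60 64 60 65 63 62 62 62 62 65 61 67]]
[0.51008365 0.25312139 0.155     ]
3456 [-13.95680647 -12.22952305  -5.99687718] [15.95622    13.22021307 29.99630815]
528 [-12.92752788   1.62865349  -9.06648756] [12.12537107 13.22021307 -4.01033743]
```

View pics/w4c.png

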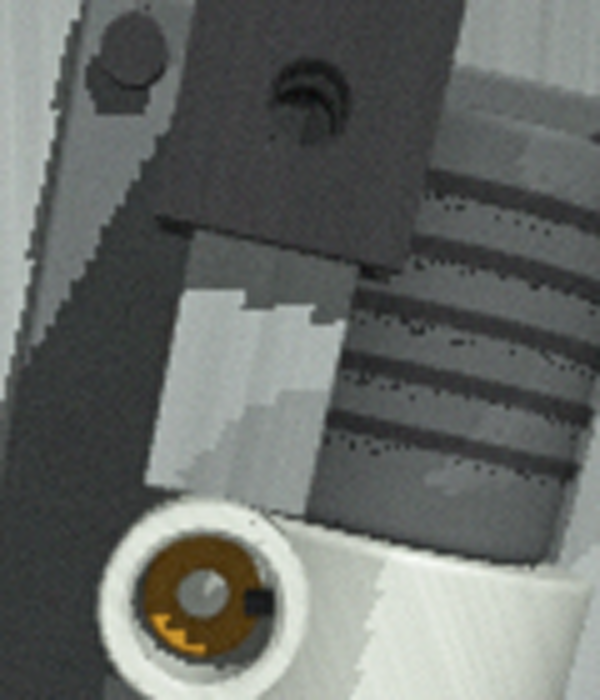

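>>> play_rows(moves=[[0.01,0.03,0.005,0,0],[0.01,0.045,0.007,0,0],[0.01,0.035,0.005,0,0],[0.01,0.0149,0.0023,0.01,0],[0.01,0,0,0.035,0],[0.01,0,0,0.035,0],[0.01,0,0,0.013,0],[0.01,0,0,0.003,0],[0.01,0,0,0,0],[0.01,0,0,0,0]])

```text
clock: 10.0
ee_pos: [0.5107, 0.2556, 0.2236]
orientation: [3.139, -0.001, 1.571]
force: [-1.1, 0.2, -1.0]
grip_width: 0.018
```

Run:
```python
from h import *
m=manip.sense(); print(m["clock"],m["ee_pos"],m["orientation"],m["joints"],m["force"])
s=cams.snapshot("wrist"); save(s,"wrist5.png",(200,170,320,300),6)
P=cloud(s);e=m["ee_pos"]
roi=(abs(P[...,0]-.51)<.03)&(abs(P[...,1]-.25)<.03)&(P[...,2]>.15)&(P[...,2]<.159)
q=P[roi]; print(len(q),q[:,2].mean(),cv2.minAreaRect((q[:,:2]*1000).astype(np.float32)))
print(proj(s,[e[0],e[1],e[2]-.0093]),proj(s,[e[0],e[1],e[2]-.0553]),proj(s,[.51,.253,.155]))
for z in np.arange(-.056,-.02,.006):
    q=P[(np.hypot(P[...,0]-e[0],P[...,1]-e[1])<.010)&(P[...,2]>e[2]+z)&(P[...,2]<e[2]+z+.006)]
    if len(q): print(z,len(q),(q.min(0)-e)*1000,(q.max(0)-e)*1000)
```

```text
10.0 [0.51073489 0.25559075 0.22359392] [ 3.13932948e+00 -7.99178081e-04  1.57060375e+00] [ 0.08632731  0.34088361 -0.78192155  1.72450075  0.25844075  1.18020435
 -0.76593949] [-1.11761692  0.15274229 -0.99318678]
3466 0.15483541973158085 ((510.5639953613281, 256.77923583984375), (52.36701202392578, 44.05534744262695), 77.8604965209961)
(np.float64(264.8778658850251), np.float64(238.2898250059995)) (np.float64(264.38715684303526), np.float64(205.34476128407155)) (np.float64(263.2089739458927), np.float64(201.76885232073582))
-0.05 48 [ -5.26753833   0.3491084  -49.66536264] [  4.09395879   4.52508682 -44.17653729]
-0.044000000000000004 59 [ -5.15548827   0.74124273 -43.96271778] [  3.93759562   4.68982119 -38.02686679]
-0.038000000000000006 54 [ -5.04691617   1.16080531 -37.9862225 ] [  3.8232085    4.58413417 -32.11094207]
-0.03200000000000001 19 [ -4.36682199   2.67985911 -31.79894808] [  2.50165073   4.5290047  -29.51391761]
```

View pics/wrist5.png

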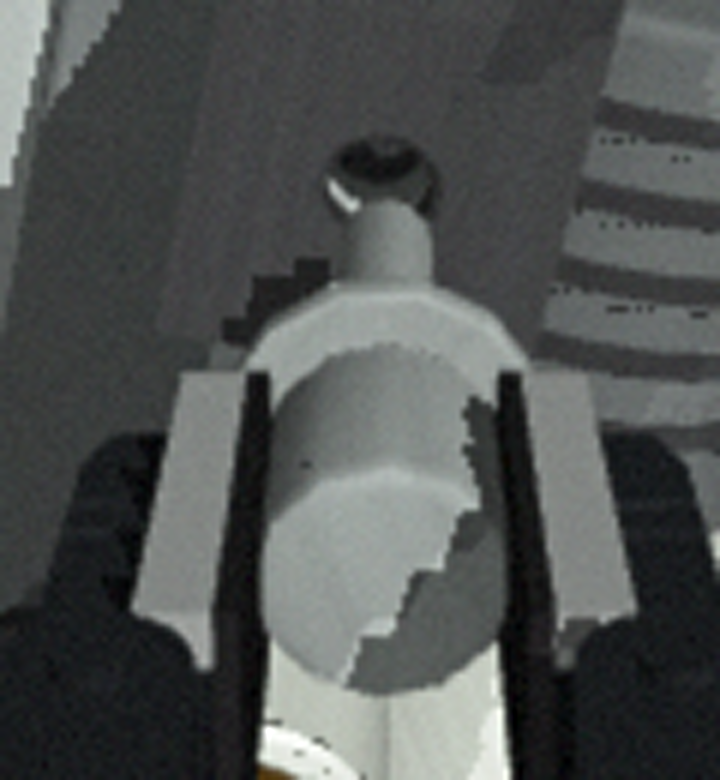

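Run:
```python
from h import *
m=manip.sense(); print(m["ee_pos"],m["orientation"]); e=m["ee_pos"]
s=cams.snapshot("wrist")
def zpt(u,v,z):
    a=world(s,u,v,.1);b=world(s,u,v,.5);return a+(b-a)*(z-a[2])/(b[2]-a[2])
h=zpt(263.7,201.2,.155)
pin=e+[-.0005,-.0004,0]
print(h,h-pin)
```

```text
[0.5106023  0.25556925 0.22343537] [ 3.13959455e+00 -6.55470562e-04  1.57073332e+00]
[0.51020397 0.25343084 0.155     ] [ 0.00010168 -0.00173841 -0.06843537]
```

>>> play_rows(moves=[[0.01,-0.0017,0,0,0],[0.01,0,0,0.006,0],[0.01,0,0,0.006,0],[0.01,0,0,0.006,0],[0.01,0,0,0.004,0]])

```text
clock: 10.72
ee_pos: [0.5098, 0.2534, 0.1996]
orientation: [-3.141, 0.0, 1.571]
force: [1.4, 0.2, -1.9]
grip_width: 0.0182
```

Run:
```python
from h import *
m=manip.sense(); print(m["clock"],m["ee_pos"],m["force"],m["wrist_torque"])
s=cams.snapshot("wrist"); save(s,"wrist6.png",(200,170,320,300),6)
```

```text
10.725 [0.50976632 0.2533995  0.19957611] [ 1.35374494  0.24511983 -1.91749783] [-0.01409724  0.01330109  0.03039302]
```

View pics/wrist6.png

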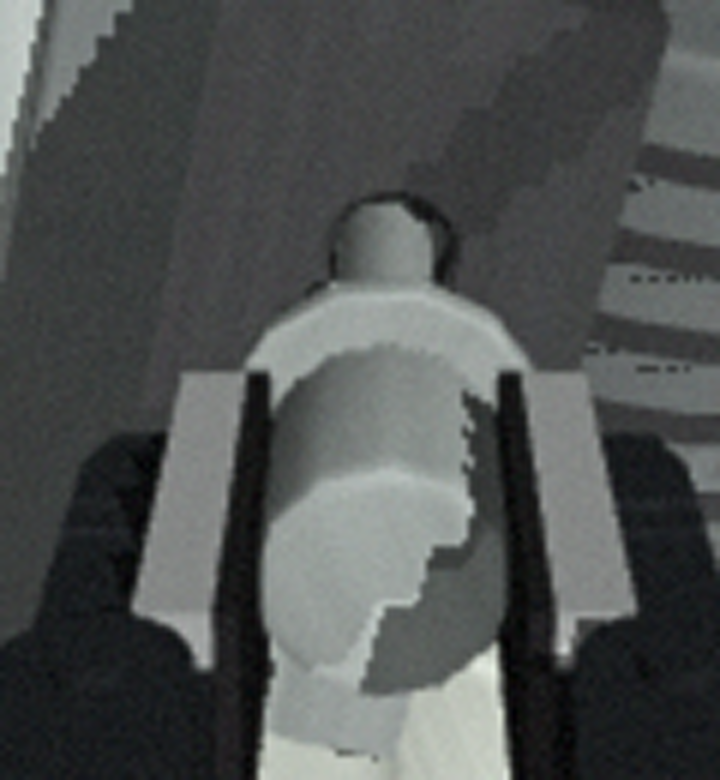

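The shank is about 10 mm into the hole. It sits slightly left of centre in the crop (hole 330–455, shank 335–435), so I'll nudge it and continue down.

>>> play_rows(moves=[[0.01,-0.0003,0.0006,0.006,0],[0.01,0,0,0.007,0],[0.01,0,0,0.007,0],[0.01,0,0,0.007,0],[0.01,0,0,0.004,0],[0.01,0,0,0.002,0],[0.01,0,0,0.001,0]])

```text
clock: 11.65
ee_pos: [0.5107, 0.2532, 0.1663]
orientation: [3.141, 0.0, 1.571]
force: [0.8, -0.6, 0.0]
grip_width: 0.0181
```

>>> play_rows(moves=[[0.01,0,0,0.001,0],[0.01,0,0,0.001,0],[0.01,0,0,0.001,0]])

```text
clock: 12.02
ee_pos: [0.5107, 0.2532, 0.1637]
orientation: [3.141, 0.0, 1.571]
force: [-1.0, -1.9, 5.2]
grip_width: 0.018
```

>>> play_rows(moves=[[0.01,0,0,0.0005,0],[0.05,0,0,0,0],[0.05,0,0,0,0],[0.05,0,0,0,0],[0.05,0,0,-0.03,0],[0.05,0,0,-0.05,0],[0.05,-0.03,0,-0.04,0],[0.05,-0.04,0,0,0],[0.05,-0.03,0,0,0],[0.05,0,0,0,0],[0.05,0,0,0,0]])

```text
clock: 13.4
ee_pos: [0.5104, 0.1541, 0.2828]
orientation: [3.142, -0.001, 1.572]
force: [-0.6, -0.6, -0.2]
grip_width: 0.0501
```

Run:
```python
from h import *
m=manip.sense(); print(m["clock"],m["ee_pos"],m["joints"],m["force"],m["wrist_torque"])
s=cams.snapshot("wrist"); save(s,"wrist7.png",(200,0,340,200),4)
P=cloud(s)
def near(c,r,z0,z1):
    return P[(np.hypot(P[...,0]-c[0],P[...,1]-c[1])<r)&(P[...,2]>z0)&(P[...,2]<z1)]
for c,z0,z1 in [((.51,.253),.172,.19),((.492,.17),.161,.170)]:
    q=near(c,.025,z0,z1); print(np.percentile(q[:,2],[10,50,90]),cv2.minEnclosingCircle((q[:,:2]*1000).astype(np.float32)))
q=near((.51,.253),.0145,.153,.163);print("flange",np.percentile(q[:,2],[5,50,95]),q.min(0),q.max(0))
s=cams.snapshot("side"); save(s,"side7.png",(220,250,320,370),6)
```

```text
13.4 [0.51040154 0.15413429 0.28279591] [ 0.28883126  0.20824569 -0.76718283  1.72766786  0.1503498   1.26585612
 -0.51191832] [-0.5728033  -0.57088792 -0.21069813] [-0.02136174  0.01078157 -0.00533984]
[0.17958518 0.18071635 0.1817194 ] ((510.1982116699219, 252.69349670410156), 9.975762367248535)
[0.1632242  0.16452016 0.16557383] ((491.9586486816406, 169.7115478515625), 19.038305282592773)
flange [0.15445787 0.15853392 0.15994258] [0.49559471 0.23886383 0.15342045] [0.5239037  0.26728146 0.1622408 ]
```

View pics/wrist7.png

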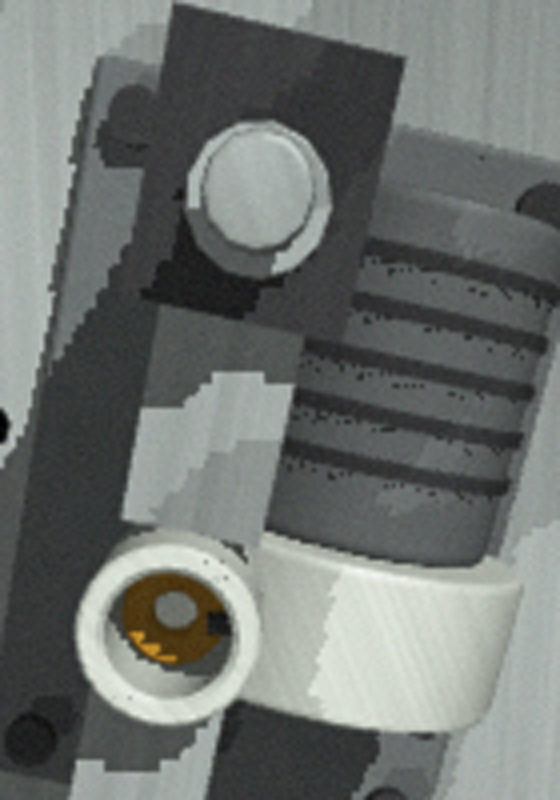

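View pics/side7.png

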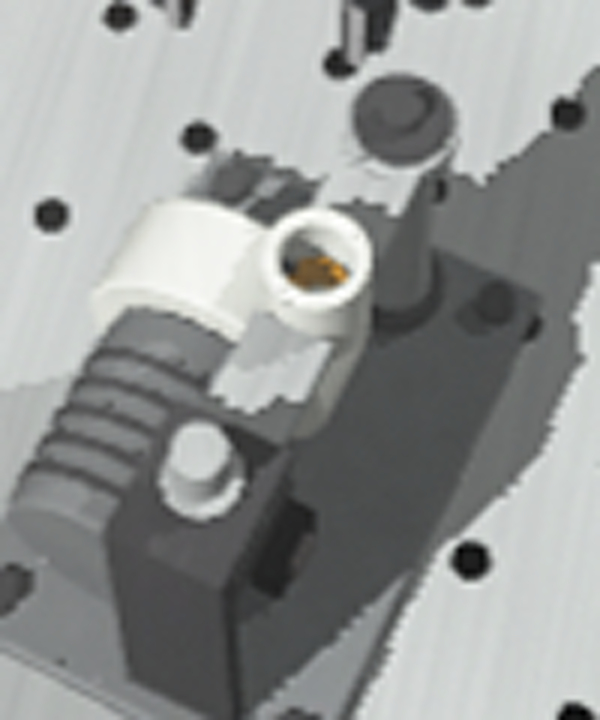

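Pin checks: its head top is at 0.1807 against 0.181 expected, and its centre is within 1 mm of the hole, so it is seated. Now the knurled holder.

>>> play_rows(moves=[[0.06,-0.03,0,0,0],[0.06,-0.05,0,0,0],[0.06,-0.055,0,0,0],[0.06,-0.055,0,0,0],[0.06,-0.055,0,0,0],[0.06,-0.055,0,0,0],[0.06,-0.055,0,0,0],[0.06,-0.045,0,0,0],[0.06,-0.03,0.002,0,0],[0.06,-0.015,0.001,0,0],[0.06,-0.0021,0.0005,0.03,0],[0.06,0,0,0.045,0],[0.06,0,0,0.03,0],[0.06,0,0,0,0],[0.06,0,0,0,0]])

```text
clock: 15.38
ee_pos: [0.5156, -0.2932, 0.1793]
orientation: [3.139, 0.001, 1.572]
force: [0.5, 0.5, 0.5]
grip_width: 0.0598
```

Run:
```python
from h import *
m=manip.sense(); print(m["clock"],m["ee_pos"],m["joints"])
s=cams.snapshot("wrist"); save(s,"wrist8.png",k=1.5)
P=cloud(s)
q=P[(np.hypot(P[...,0]-.514,P[...,1]+.293)<.025)&(P[...,2]>.078)&(P[...,2]<.088)]; print(cv2.minEnclosingCircle((q[:,:2]*1000).astype(np.float32)))
```

```text
15.375 [ 0.51559511 -0.29323364  0.17928023] [ 0.81159386  0.36894913 -0.46505704  1.72943719  0.1837644   1.08408281
  0.28920418]
((513.7383422851562, -293.15802001953125), 16.900249481201172)
```

View pics/wrist8.png

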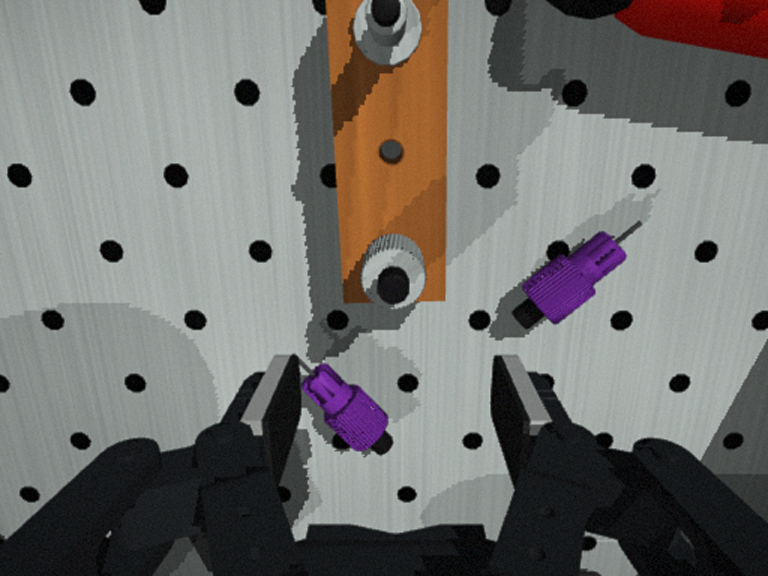

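The knurled holder is at image (393,270) in line with the fingers, about 1.8 mm off in x. I'm descending and gripping it.

>>> play_rows(moves=[[0.06,0,-0.0018,0.03,0],[0.06,0,0,0.04,0],[0.06,0,0,0.03,0],[0.06,0,0,0.015,0],[0.06,0,0,0.0063,0],[0.06,0,0,0,0],[0.06,0,0,0,0],[0.02,0,0,0,0],[0.02,0,0,0,0],[0.02,0,0,0,0],[0.02,0,0,0,0]], newtons=70)

```text
clock: 16.8
ee_pos: [0.5131, -0.2942, 0.0576]
orientation: [3.14, 0.001, 1.571]
force: [-1.2, 1.4, 5.3]
grip_width: 0.032
```

>>> play_rows(moves=[[0.02,0,0,-0.02,0],[0.02,0,0,-0.03,0],[0.02,0,0,-0.05,0],[0.02,0,0,-0.06,0],[0.02,0,0,-0.04,0],[0.02,0,0,-0.02,0],[0.02,0,0,0,0],[0.02,0,0,0,0]])

```text
clock: 17.8
ee_pos: [0.5111, -0.2935, 0.2753]
orientation: [-3.139, -0.001, 1.571]
force: [-0.8, -0.2, -2.2]
grip_width: 0.0321
```

Run:
```python
from h import *
m=manip.sense(); print(m["clock"],m["ee_pos"],m["force"])
s=cams.snapshot("wrist"); save(s,"wrist9.png",k=1.5)
s=cams.snapshot("side"); save(s,"side9.png",(240,60,360,190),6)
```

```text
17.8 [ 0.51113713 -0.29349027  0.27531627] [-0.80765771 -0.15244385 -2.22861586]
```

View pics/wrist9.png

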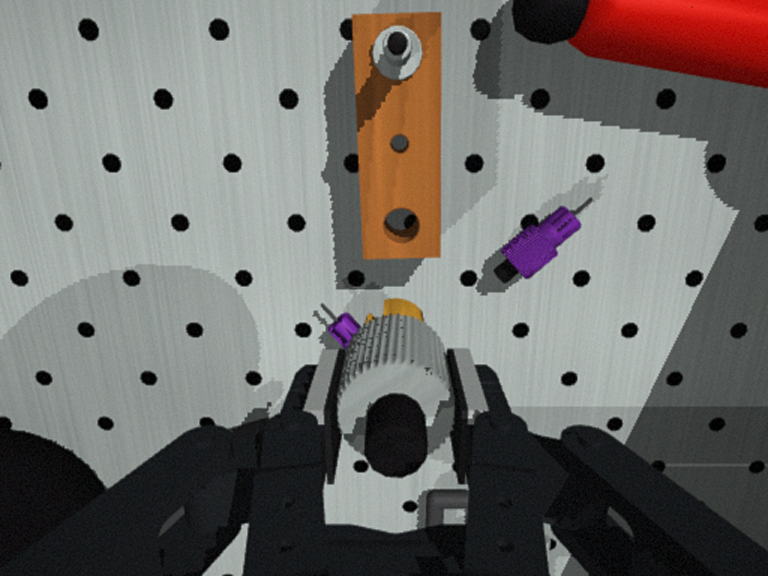

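View pics/side9.png

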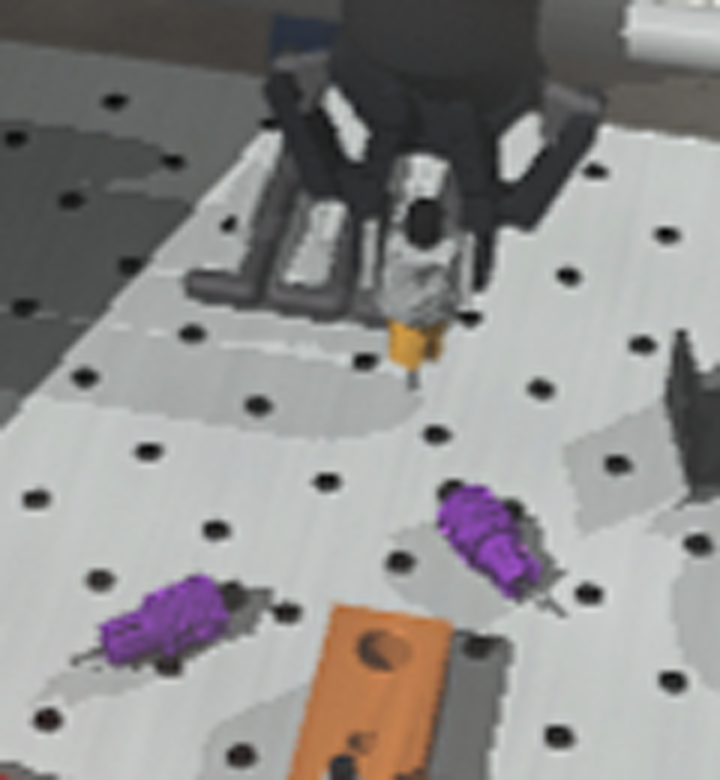

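>>> play_rows(moves=[[0.02,0.03,-0.002,0,0],[0.02,0.05,-0.002,0,0],[0.02,0.055,-0.002,0,0],[0.02,0.055,-0.003,0,0],[0.02,0.055,-0.002,0,0],[0.02,0.055,-0.002,0,0],[0.02,0.055,-0.002,0,0],[0.02,0.05,-0.002,0,0],[0.02,0.035,-0.002,0,0],[0.02,0.015,-0.001,0,0],[0.02,0.0082,0,0,0],[0.02,0,0,0,0],[0.02,0,0,0,0]])

```text
clock: 19.52
ee_pos: [0.4927, 0.1676, 0.2762]
orientation: [-3.141, 0.001, 1.568]
force: [0.1, 0.3, -1.6]
grip_width: 0.0325
```

Run:
```python
from h import *
m=manip.sense(); print(m["clock"],m["ee_pos"],m["orientation"],m["joints"],m["force"],m["wrist_torque"])
e=m["ee_pos"]
s=cams.snapshot("wrist"); save(s,"wrist10.png",(200,120,330,310),4)
P=cloud(s)
for z in [-.035,-.028,-.02,-.007,-.0,.007,.014]:
    q=P[(np.hypot(P[...,0]-e[0],P[...,1]-e[1])<.021)&(P[...,2]>e[2]+z)&(P[...,2]<e[2]+z+.007)]
    if len(q): print(z,len(q),((q.min(0)-e)*1000).round(1),((q.max(0)-e)*1000).round(1))
s=cams.snapshot("side"); save(s,"side10.png",(230,210,330,350),5.5)
print(proj(s,e-[0,0,.03]))
```

```text
19.525 [0.4926999  0.16756615 0.27621424] [-3.14127480e+00  1.05736908e-03  1.56832100e+00] [ 0.28659726  0.19003172 -0.79420639  1.76367453  0.14338306  1.24782664
 -0.54689939] [ 0.1485478   0.27219569 -1.64349101] [-0.00888387 -0.04130657  0.02613007]
-0.035 111 [-12.6   2.3 -34.8] [  9.3  12.8 -28. ]
-0.028 119 [-11.6   5.9 -27.9] [  9.6  13.  -21. ]
-0.02 35 [ -4.6  10.  -20. ] [  6.5  13.2 -16.7]
-0.007 305 [-16.9   4.5  -6.9] [15.8 18.1 -0.1]
-0.0 412 [-18.3   5.1   0. ] [18.3 18.2  7. ]
0.007 560 [-18.7   5.    7. ] [18.3 18.3 14. ]
0.014 629 [-18.6 -11.7  14. ] [18.4 18.2 21. ]
(np.float64(272.2926952002449), np.float64(271.1489230147301))
```

View pics/wrist10.png

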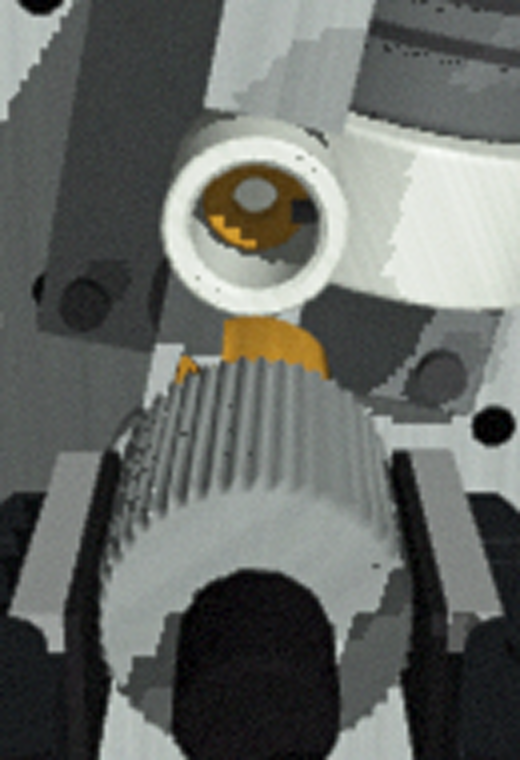

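View pics/side10.png

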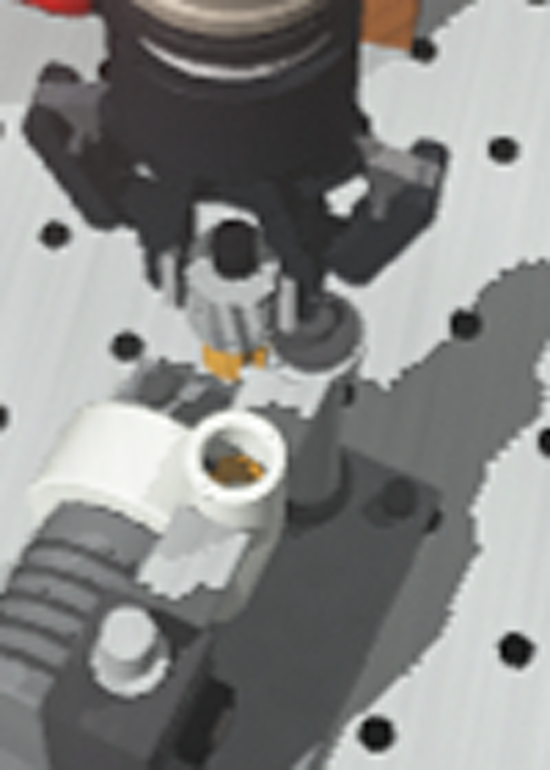

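Run:
```python
from h import *
m=manip.sense(); e=m["ee_pos"]
s=cams.snapshot("wrist"); P=cloud(s)
c=e[:2]+[-.0004,.0011]
d=P[...,:2]-c; r=np.hypot(d[...,0],d[...,1])*1000; a=np.degrees(np.arctan2(d[...,1],d[...,0]))
zz=(P[...,2]-e[2])*1000
m1=(r<16)&(zz<-14)&(zz>-37)
for b in range(-40,230,8):
    k=m1&((a%360>=b%360)&(a%360<b%360+8))
    if k.sum(): print(b,k.sum(),np.percentile(r[k],[10,50,90]).round(1),np.percentile(zz[k],[5,95]).round(0))
def zpt(u,v,z):
    A=world(s,u,v,.1);B=world(s,u,v,.5);return A+(B-A)*(z-A[2])/(B[2]-A[2])
p=np.array([.4920,.1697])
for uv in [(200+293/4,120+211/4),(200+303/4,120+211/4),(200+315/4,120+212/4)]:
    q=zpt(*uv,.1525); dd=q[:2]-p; print(q,np.hypot(*dd)*1000,np.degrees(np.arctan2(dd[1],dd[0])))
rr=P[(np.hypot(P[...,0]-p[0],P[...,1]-p[1])<.024)&(P[...,2]>.1615)&(P[...,2]<.169)]
print(cv2.minEnclosingCircle((rr[:,:2]*1000).astype(np.float32)))
save(s,"w10n.png",(240,190,290,225),14)
```

```text
24 3 [11.3 11.4 11.6] [-31. -25.]
32 11 [11.4 11.6 11.7] [-32. -23.]
40 18 [11.3 11.4 11.6] [-33. -22.]
48 15 [11.1 11.5 11.6] [-32. -21.]
56 24 [11.1 11.4 11.6] [-33. -20.]
64 27 [11.1 11.5 11.8] [-32. -19.]
72 29 [11.2 11.4 11.7] [-32. -19.]
80 33 [11.3 11.5 11.8] [-33. -18.]
88 33 [11.5 11.6 11.9] [-32. -18.]
96 32 [11.3 11.6 11.9] [-33. -19.]
104 27 [11.4 11.7 11.9] [-32. -18.]
112 5 [11.3 11.7 11.7] [-33. -27.]
144 1 [12.2 12.2 12.2] [-29. -29.]
152 20 [10.  11.4 12.1] [-34. -26.]
160 3 [ 9.8 12.1 12.1] [-35. -32.]
168 1 [12.2 12.2 12.2] [-34. -34.]
[0.50017308 0.17018122 0.1525    ] 8.187236309929542 3.36962893437081
[0.50227407 0.17017486 0.1525    ] 10.28503444334372 2.646283338851469
[0.50479776 0.1699489  0.1525    ] 12.800180247329271 1.114175084196033
((491.82318115234375, 169.8118896484375), 19.031679153442383)
```

View pics/w10n.png

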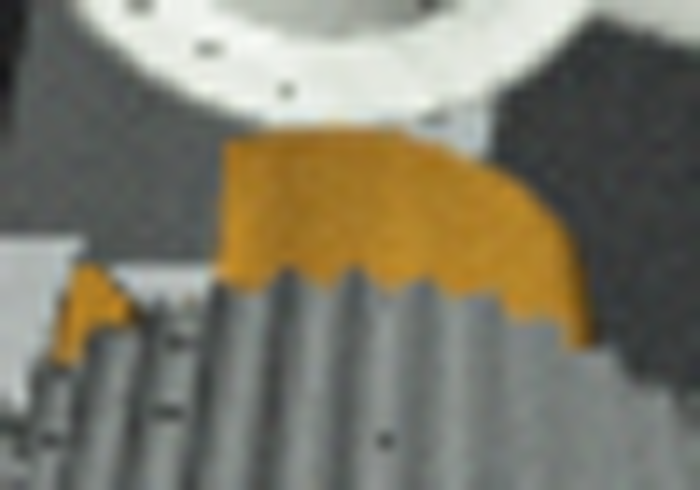

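Keyway edges show at about 113° and 150°, which puts the keyways at roughly 132°, 252° and 12°. The hidden pin shows at about 2°. So a turn of about +0.18 about tool z should key it. I'll align, turn, and hover over the port.

>>> play_rows(moves=[[0.02,0.0011,-0.0006,0.01,0],[0.02,0,0,0.02,0.09],[0.02,0,0,0.02,0.09],[0.02,0,0,0.012,0],[0.02,0,0,0.004,0],[0.02,0,0,0,0],[0.02,0,0,0,0]])

```text
clock: 20.55
ee_pos: [0.4922, 0.1707, 0.2112]
orientation: [3.14, -0.001, 1.391]
force: [-0.4, -0.7, -2.1]
grip_width: 0.0317
```

Run:
```python
from h import *
m=manip.sense(); e=m["ee_pos"];print(m["clock"],e,m["orientation"],m["force"])
s=cams.snapshot("wrist"); save(s,"wrist11.png",(200,150,330,310),5)
P=cloud(s)
q=P[(np.hypot(P[...,0]-.492,P[...,1]-.1698)<.021)&(P[...,2]>.162)&(P[...,2]<.169)]
print(cv2.minEnclosingCircle((q[:,:2]*1000).astype(np.float32)),len(q))
c=e[:2]+[-.0002,.00115]
for z0,z1 in [(-36,-28),(-28,-15),(-6,20)]:
    k=(np.hypot(P[...,0]-c[0],P[...,1]-c[1])<.019)&(P[...,2]>e[2]+z0/1e3)&(P[...,2]<e[2]+z1/1e3)
    q=P[k]
    if len(q): print(z0,len(q),(q.min(0)-e)*1e3,(q.max(0)-e)*1e3)
s=cams.snapshot("side"); save(s,"side11.png",(240,230,310,320),7)
```

```text
20.55 [0.49222697 0.17067751 0.21116892] [ 3.14028928e+00 -6.09313155e-04  1.39119442e+00] [-0.449784   -0.70948714 -2.11574697]
((491.8842468261719, 170.1352996826172), 19.038257598876953) 911
-36 114 [-11.40383951   5.13118223 -35.46338126] [ 10.61082966  12.98317156 -28.04311291]
-28 172 [-10.0388707    4.59452464 -27.99094205] [ 10.75727516  13.14014308 -16.29270394]
-6 1682 [-15.44809326   1.66246075  -5.93030081] [18.01007224 18.21541822 19.98590856]
```

View pics/wrist11.png

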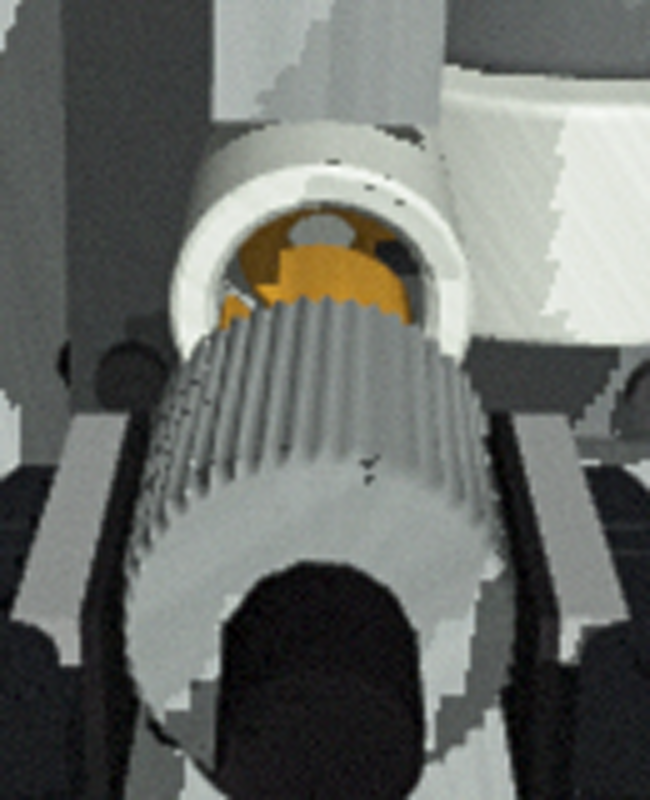

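View pics/side11.png

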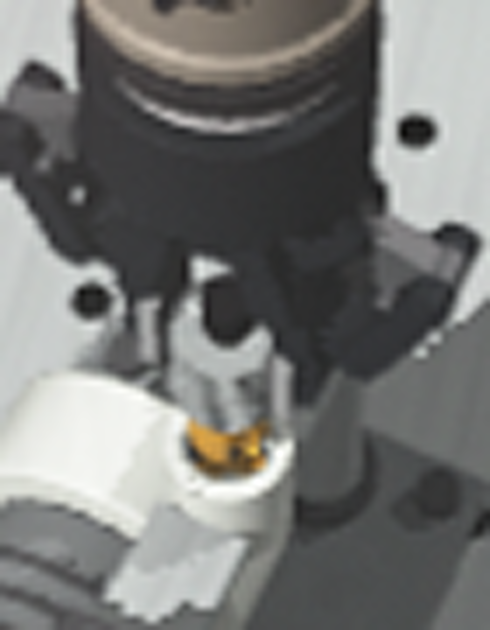

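>>> play_rows(moves=[[0.02,-0.0019,0.0003,0,0],[0.02,0,0,0.003,0],[0.02,0,0,0.004,0],[0.02,0,0,0.004,0],[0.02,0,0,0.004,0],[0.02,0,0,0.002,0]])

```text
clock: 21.4
ee_pos: [0.4915, 0.1684, 0.193]
orientation: [-3.141, 0.0, 1.391]
force: [0.4, -0.3, -1.2]
grip_width: 0.0318
```

Run:
```python
from h import *
m=manip.sense(); e=m["ee_pos"];print(m["clock"],e,m["orientation"],m["force"],m["wrist_torque"])
s=cams.snapshot("wrist"); save(s,"wrist12.png",(200,150,330,310),5)
P=cloud(s)
k=(np.hypot(P[...,0]-.492,P[...,1]-.1698)<.021)&(P[...,2]>.162)&(P[...,2]<.169)
q=P[k]; print(cv2.minEnclosingCircle((q[:,:2]*1000).astype(np.float32)),len(q))
```

```text
21.4 [0.49148836 0.16840111 0.19304419] [-3.14112818e+00  3.18770129e-04  1.39094773e+00] [ 0.37337473 -0.28063464 -1.15693697] [-0.04610181  0.02229961 -0.03510818]
((492.1184387207031, 170.17752075195312), 19.025571823120117) 1112
```

View pics/wrist12.png

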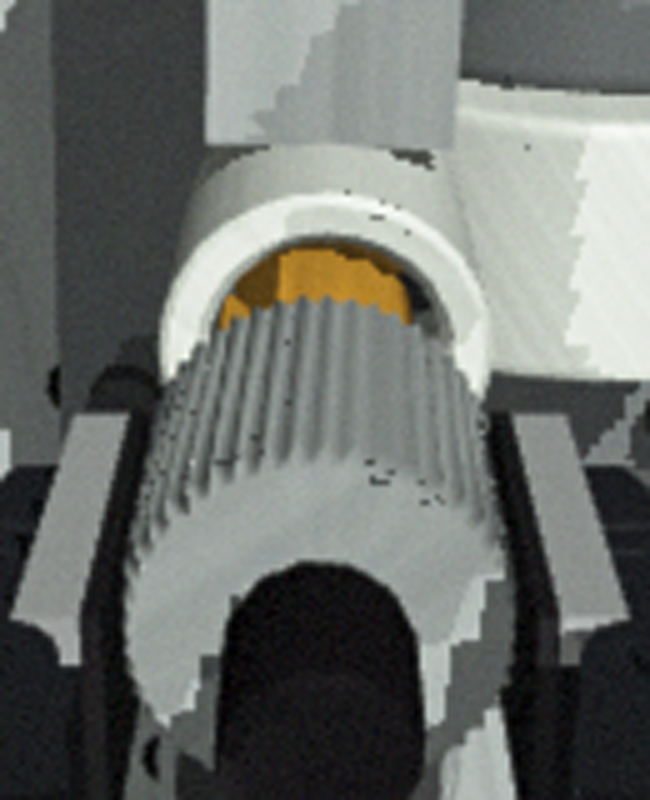

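The nose is in the bore, a bit left of centre. I'll nudge it +0.6 mm and go down, watching the force.

>>> play_rows(moves=[[0.02,0,0.0006,0.001,0],[0.02,0,0,0.002,0],[0.02,0,0,0.002,0],[0.02,0,0,0.001,0]])

```text
clock: 21.95
ee_pos: [0.4922, 0.1683, 0.1873]
orientation: [-3.142, 0.0, 1.391]
force: [0.2, 0.8, -1.5]
grip_width: 0.0324
```

>>> play_rows(moves=[[0.02,0,0,0.001,0],[0.02,0,0,0.001,0],[0.02,0,0,0.001,0]])

```text
clock: 22.32
ee_pos: [0.4923, 0.1684, 0.1844]
orientation: [3.142, 0.0, 1.391]
force: [-0.5, 0.2, -1.4]
grip_width: 0.0318
```

There's no resistance 4.5 mm past the level where it would rest on the pin, so it's keyed. Continuing.

>>> play_rows(moves=[[0.02,0,0,0.002,0],[0.02,0,0,0.002,0],[0.02,0,0,0.001,0],[0.02,0,0,0.001,0],[0.02,0,0,0.001,0]])

```text
clock: 22.95
ee_pos: [0.4923, 0.1685, 0.178]
orientation: [3.141, 0.0, 1.391]
force: [-1.6, -0.2, 3.1]
grip_width: 0.0324
```

>>> play_rows(moves=[[0.02,0,0,0.001,0],[0.02,0,0,0.001,0],[0.02,0,0,0.001,0],[0.02,0,0,0.001,0],[0.02,0,0,0.001,0]])

```text
clock: 23.58
ee_pos: [0.4924, 0.1685, 0.173]
orientation: [3.141, 0.0, 1.391]
force: [-1.9, -0.6, 6.8]
grip_width: 0.0318
```

Run:
```python
from h import *
m=manip.sense(); print(m["clock"],m["ee_pos"],m["force"],m["wrist_torque"],m["grip_width"])
```

```text
23.575 [0.49237296 0.16854097 0.17295127] [-1.88731252 -0.55836255  6.75273293] [-0.2182908   0.64184246 -0.00474126] 0.0318117631126504
```

>>> play_rows(moves=[[0.02,0,0,0.0005,0],[0.02,0,0,0.0005,0],[0.02,0,0,0.0005,0],[0.02,0,0,0,0]])

```text
clock: 24.08
ee_pos: [0.4924, 0.1685, 0.1726]
orientation: [3.141, 0.001, 1.391]
force: [-4.7, -2.9, 14.1]
grip_width: 0.0323
```

Run:
```python
from h import *
m=manip.sense(); e=m["ee_pos"]; print(m["clock"],e,m["force"],m["wrist_torque"])
s=cams.snapshot("wrist"); save(s,"wrist13.png",(190,100,340,310),3.5)
P=cloud(s)
d=np.hypot(P[...,0]-e[0],P[...,1]-e[1])
q=P[(d<.022)&(P[...,2]>.205)&(P[...,2]<.23)]; print("cap",np.percentile(q[:,2],[5,50,95]),cv2.minEnclosingCircle((q[:,:2]*1000).astype(np.float32)))
q=P[(d<.017)&(P[...,2]>.193)&(P[...,2]<.203)]; print("collar top",np.percentile(q[:,2],[5,50,95]),cv2.minEnclosingCircle((q[:,:2]*1000).astype(np.float32)))
q=P[(np.hypot(P[...,0]-.51,P[...,1]-.253)<.011)&(P[...,2]>.17)&(P[...,2]<.19)]; print("pin",len(q),q.mean(0) if len(q) else 0)
s=cams.snapshot("side"); save(s,"side13.png",(230,230,330,340),6)
```

```text
24.075 [0.49239072 0.16853068 0.17255412] [-4.65440922 -2.87677361 14.07529721] [-0.42924758  1.14764029 -0.01107076]
cap [0.20644692 0.21377051 0.22579401] ((492.4671325683594, 168.968505859375), 21.778717041015625)
collar top [0.19651792 0.19876471 0.20044532] ((492.4140319824219, 168.57106018066406), 16.978683471679688)
pin 2158 [0.51006308 0.25268039 0.18069706]
```

View pics/wrist13.png

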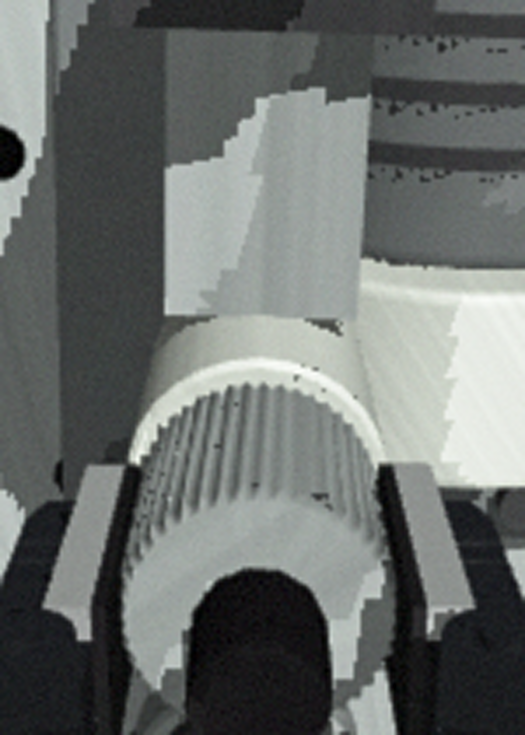

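View pics/side13.png

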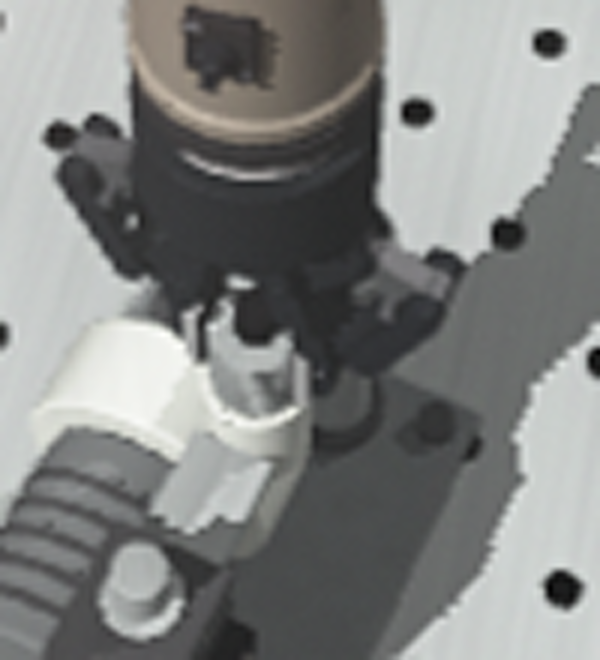

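>>> play_rows(moves=[[0.02,0,0,0.0005,0],[0.02,0,0,0,0],[0.02,0,0,0,0],[0.02,0,0,0,0]])

```text
clock: 24.68
ee_pos: [0.4924, 0.1685, 0.1725]
orientation: [3.141, 0.001, 1.391]
force: [-6.2, -2.1, 17.1]
grip_width: 0.032
```

Run:
```python
from h import *
m=manip.sense(); e=m["ee_pos"]; print(m["clock"],e,m["orientation"],m["force"],m["grip_width"])
s=cams.snapshot("wrist"); P=cloud(s)
d=np.hypot(P[...,0]-e[0],P[...,1]-e[1])
q=P[(d<.017)&(P[...,2]>.193)&(P[...,2]<.203)]; print("collar top",np.percentile(q[:,2],[5,50,95]))
print(manip.job_done())
```

```text
24.675 [0.49241728 0.16853413 0.17253129] [3.14074755e+00 9.92180451e-04 1.39069345e+00] [-6.17498165 -2.07436283 17.11453136] 0.032037840793884435
collar top [0.19680833 0.19874715 0.20068708]
the job is handed in; nothing more can be done
None
```

I dropped the headed pin through fork and arm, then keyed the knurled holder into the port and pushed it home. I handed the job in at about 25 s with the gripper still holding it. The hand-in reports no verdict.

**Holder keying:** I read the keyway and the hidden pin's direction from the wrist camera. One turn of about 0.18 rad keyed it, with no searching on the pin.

**Last checks:**
- **Pin:** the head top is at 0.1807 m against 0.181 m expected for a seated flange, and it is centred within about 1 mm of the hole.
- **Holder:** the collar top is at 0.1987 m, which puts the shoulder within about 0.5 mm of the 0.165 m rim. The upward force rose sharply at the rim to about 17 N, and the grip command was 70 N.
- **Other things on the table:** the slim holder, grinder, brush and offcut were not touched on any planned path. I did not measure their positions again at the end.
- **Guide arm:** I did not measure its angle directly, but the pictures show it in line with the fork.

No check failed. There was a sideways force of about 6 N on the tool at the end.

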